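# Isolate the disc sander and hold its guard open

### The job

The flat-disc sander needs a look inside: first switch its power off by turning the bar handle of the rotary isolator anticlockwise (seen from above) all the way to its off stop, and only then raise the sander's hinged guard by the loop handle on its front edge and hold it steady at 45 degrees from shut, give or take 5. The guard springs shut if let go, so finish while the gripper is still holding it open at that angle. Leave everything else on the bench where it is.

Things in the scene. Friction and masses are not known exactly. Their poses are not given: they have to be found in the camera images.
- isolator: Rotary power isolator fixed to the bench, left or right of the sander: grey box 90 x 90 mm, 55 mm tall, with a black bar handle on top. Origin: centre of its underside; z up. Its x axis is the direction of the bar when off.
- isolator_handle (a joint): Angle of the isolator's bar handle about the vertical axis: 0 = off (stop), 1.047 rad (60 degrees clockwise from off, seen from above) = on (stop). It starts on, at or just short of its stop. Turning it anticlockwise lowers the value. Stiff: about 0.12 N m turns it, and it stays where it is left; hard stops at both ends.
- isolator_grip (a point): Grip point of the isolator's black bar handle, on its turning axis, 88 mm above the bench. The bar is 64 mm long (along this point's x axis, which turns with the handle), 14 mm wide (y) and its top is 11 mm above this point; 23 mm below this point lies the top of its round hub (radius 20 mm), 33 mm below it the box's top.
- sander: Flat-disc sander fixed to the bench: green open-topped housing 200 mm deep (its x), 220 mm wide (y), 100 mm tall, with a horizontal sanding disc inside and a steel guard plate as cover. Origin: centre of its underside; z up. Its front is at -x (towards the robot), the guard's hinge at +x.
- guard (a joint): Opening angle of the guard, a 4 mm steel plate 200 x 220 mm (0.42 kg nominal) hinged along the housing's top rear edge, with a black loop handle beyond its front edge: 0 = shut (lying level), grows as its front edge goes up; 0.785 rad = 45 degrees. End of travel 1.35 rad. Gravity and a spring always push it shut: 2 to 6 N upwards at the handle bar holds it.
- guard_bar (a point): Middle of the loop handle's cross bar: round, 12 mm diameter, 120 mm long along the point's y axis, in the plane of the plate, 250 mm from the hinge line, 50 mm ahead of the plate's front edge; 106 mm above the bench when shut. Nothing lies below it but the bench. The point turns with the guard: x along the plate towards the hinge, z out of the plate's top face.
- guard_pivot (a point): Middle of the guard's hinge line, 103 mm above the bench, fixed; y axis along the hinge, x axis level, from the handle side to the hinge side. The bar's centre moves about this point on a radius of 250 mm (when shut the bar lies 3 mm above this point).
- vase: Bystander: turned wooden vase, 116 mm widest, 100 mm tall, on the other side of the sander from the isolator. Origin: centre of underside.
- bangle: Bystander: dark wooden ring 44 mm across, 20 mm tall, on the bench beside the guard's handle. Origin: centre of underside.
- chisel: Bystander: screwdriver with a wooden handle lying near the robot. Origin: below its middle.
- offcut: Bystander: wood offcut 50 x 140 x 18 mm. Origin: centre of underside.
- jar: Bystander: glass jar 72 mm across, 85 mm tall, with pencils up to 150 mm. Origin: centre of underside.
- tin: Bystander: bare steel tin 74 mm across, 100 mm tall. Origin: centre of underside.
- clamp: Bystander: grey C-clamp lying flat, 160 mm long, 22 mm high. Origin: under the middle of its spine.
- planter_ring: Bystander: wooden ring 80 mm across, 35 mm tall. Origin: centre of underside.

How it is judged (in metres and radians):
On the way, in this order (a step that is already met when the one before it is completed fails the run):
1. the isolator is turned off while the guard is still shut (value of joint isolator_handle below 0.12 rad and value of joint guard below 0.1 rad), for 0.2 s.
2. the guard is held open at 45 degrees by the gripper (value of joint guard between 0.698 and 0.873 rad and velocity of joint guard between -0.1 and 0.1 rad/s and contact force between the fingers and guard above 0.5 N and value of joint isolator_handle below 0.12 rad), for 0.5 s.
At the end, for the whole second after the job is handed in: Throughout the last second the guard stands at 45 degrees, within 5 either way (0.698 to 0.873 rad), steady (below 0.1 rad/s) and with the gripper's fingers bearing on it with over 0.5 N; the isolator is off (below 0.12 rad) (all of step 2); the arm keeps its last pose, push and grip.
It fails at once if the guard is raised (over 0.15 rad) while the isolator is still on (over 0.12 rad) (value of joint isolator_handle above 0.12 rad and value of joint guard above 0.15 rad).
It fails at once if a bystander is moved by more than 30 mm (distance of any of vase, bangle, chisel, offcut, jar, tin, clamp, planter_ring from where it was at the start of the episode above 0.03 m).
It also fails if it takes over 51 s, if anything falls off the work surface, if the arm or the gripper's body presses on something with over 40 N, if the wrist force passes 120 N, or if a joint passes its speed limit or range.

### The arm

A 7-joint arm with a two-finger parallel gripper is mounted at the origin on the work surface. World frame = base frame: x ahead of the robot, y to its left, z up, the work surface at z = 0. Lengths are in m, angles in degrees, forces in N, time in s.
With the tool pointing down it reaches from about 0.425 to 0.875 m from the base axis. Payload 4.7 kg.
Tool frame: the origin (TCP) lies between the finger pads; the fingertips stand 22 mm ahead of it and the grasp point (between the pads) lies 3 mm ahead of it; z points along the fingers, y is the line along which they close (so a half turn about z gives the same grasp; the last joint's range is limited). The gripper opens to 87 mm and grips with 3 to 60 N. Pads are 19 mm wide; open, the fingers measure 117 mm over their backs; the gripper's body (75 mm by 190 mm) begins 51 mm behind the grasp point.
Start: joints at [-73.218, 18.392, -4.016, 83.108, 1.295, 78.541, -3.26], TCP at [0.179, 0.625, 0.245] pointing down, gripper open.
Joint ranges: [-163.93, 163.93], [-17.29, 119.83], [-79.2, 71.16], [3.27, 140.29], [-89.18, 269.18], [5.43, 117.66], [-154.24, 154.24]. Speed limits (degrees/s): [147.25, 147.25, 180, 180, 180, 180, 180].

### API

Orientations are given as [roll, pitch, yaw] about the fixed x, y, z axes, in that order (R = Rz(yaw) Ry(pitch) Rx(roll)).
In Python, from cell import env gives the robot as it stands.
- The arm moves only by the tool drive_tool, never from a script. Its argument "moves" is a list of rows, each a list of 3 entries, a list of its own where there are three numbers: the shift along the tool's x, y, z in mm, then the turn, a rotation vector about the tool's x, y, z in rad, then the closure, from 0 (fully open) to 1 (shut). In form: [[[x, y, z], [wx, wy, wz], jaw], ...]. A call has 1 to 12 rows; each row shifts and turns the commanded pose from where the row before left it, along the tool's axes as they then stand; what a row does not reach is not made up. A row lasts 1/12 s, in which the tool goes at most 41.7 mm and 7.16 degrees, less where a joint would pass 70% of its speed; a pose out of reach is approached as far as the arm can. A call with a gripper value outside its range is refused whole. The fingers move at their own pace and stop on an object; "newtons" is the grip in N (left out, the last holds). Time passes only in rows, so rows that do not move let the fingers close. It gives the time, the measured TCP pose, the force, the opening and the grip force at its end, in the units of the state.
- env.get_obs(): the state, without advancing time (a new reading comes with each control period).
- env.read_camera(name): name is "scene" or "top" or "wrist"; returns (picture, depth): 400x640x3 uint8, blue, green, red; 400x640 float32, m along the optical axis (not along the pixel's ray), 0 where there is no reading.
- env.get_calibration(name): a dict with "fx", "fy", "cx", "cy" (pixels), "k1" (the pictures are not rectified: a ray, as slopes to the right and down, at radius r is drawn at 1 + k1 r^2 times it, then the intrinsics apply), "T" (4x4, takes a point from camera to world coordinates). Camera axes: x right, y down, z forward; pixel columns grow to the right and rows downward; lengths in m; the calibration is good to about 2 mm. A picture is of the moment at which its call begins: read the wrist's pose just before it. get_calibration takes no time and is no camera call; for the wrist camera it gives the pose at the moment of the call.
- env.sign_off(): hands the job in; it is judged then, once.
The state is a dict: "time_s": time; "qpos": joint angles; "joint_velocities": joint speeds; "effort": joint torques, N m; "tool_pos": TCP position; "tool_rot": TCP orientation; "force": force on the tool from outside, world axes, zero at the start; "wrist_torque": the same for the moment, N m; "grip_width": finger opening in m; "grasp_force": force on a finger pad.
Only numpy, scipy, OpenCV 4.12 (cv2) and the standard library are available. Lean on these libraries where they do the work, as an engineer would, in place of code of your own. Each camera call takes 0.05 s, during which the arm holds its last target. There are 200 camera calls.

## Working session

There is one attempt and no reset: what is moved stays moved. The work goes in short steps, Python scripts to look and compute and a tool call to move; the robot and the scene stay as the last step left them, time stands still between calls to the robot, and variables do not carry over. Pictures are saved under pics/ and viewed, at most 10 in all, crops included, and the job is handed in when it is done.

Besides the shell and the picture viewer there is one more tool, called after "Call:" by a JSON object that holds its "fn" and its "kwargs". drive_tool: Moves the arm, as the interface text tells. Its arguments: {"type":"object","properties":{"moves":{"type":"array"},"newtons":{"type":"number"}},"required":["moves"]}

```bash
mkdir -p pics
cat > h.py <<'E'
import numpy as np, cv2
from cell import env
def pt(cal,u,v,d):
    p=cv2.undistortPoints(np.array([[[u,v]]],float),K(cal),D(cal))[0,0]
    return (cal["T"]@np.array([p[0]*d,p[1]*d,d,1]))[:3]
def K(c): return np.array([[c["fx"],0,c["cx"]],[0,c["fy"],c["cy"]],[0,0,1]])
def D(c): return np.array([c["k1"],0,0,0.])
def ray(cal,u,v,z):
    T=np.array(cal["T"]); p=cv2.undistortPoints(np.array([[[u,v]]],float),K(cal),D(cal))[0,0]
    d=T[:3,:3]@np.array([p[0],p[1],1]); return T[:3,3]+d*(z-T[2,3])/d[2]
def cloud(cal,dep):
    h,w=dep.shape; vv,uu=np.mgrid[:h,:w]
    p=cv2.undistortPoints(np.stack([uu,vv],-1).reshape(-1,1,2).astype(float),K(cal),D(cal)).reshape(h,w,2)
    P=np.concatenate([p*dep[...,None],dep[...,None]],-1); T=np.array(cal["T"])
    return P@T[:3,:3].T+T[:3,3]
E
python3 - <<'E'
from h import *
for n in ("top","scene"):
    c=env.get_calibration(n); im,d=env.read_camera(n)
    cv2.imwrite(f"pics/{n}0.png",im); np.savez(f"{n}0.npz",im=im,d=d)
    print(n,c)
print(env.get_obs())
E
```

```text
top {'fx': 376.3682200896745, 'fy': 376.3682200896745, 'cx': 312.7472294648751, 'cy': 202.8018756017393, 'k1': -0.031196811959353334, 'T': array([[-0.00707768, -0.99741442,  0.07151485,  0.46944573],
       [-0.99995985,  0.00666634, -0.00598881,  0.04245393],
       [ 0.00549658, -0.07155437, -0.99742156,  1.29642449],
       [ 0.        ,  0.        ,  0.        ,  1.        ]])}
scene {'fx': 386.36134703404815, 'fy': 386.36134703404815, 'cx': 320.6464101200514, 'cy': 199.91232632925494, 'k1': -0.016402913889374038, 'T': array([[-0.72018321,  0.44645943, -0.53104626,  1.16016353],
       [ 0.69339943,  0.4377109 , -0.57236911,  0.68802643],
       [-0.02309485, -0.78043779, -0.62480676,  0.815882  ],
       [ 0.        ,  0.        ,  0.        ,  1.        ]])}
{'time_s': 0.1, 'qpos': array([-73.21819699,  18.43611689,  -4.01608228,  83.16937385,
         1.29447352,  78.54164117,  -3.26025813]), 'joint_velocities': array([ 0.07326836, -0.1555253 ,  0.02890969, -0.16775966, -0.04271526,
       -0.0525809 , -0.04516737]), 'effort': array([-3.56264773e-04, -4.92574489e+01, -4.06102845e-01, -3.13396525e+01,
       -6.42971951e-02,  3.94211628e-02,  5.22890139e-05]), 'tool_pos': array([0.17878692, 0.62443478, 0.24354334]), 'tool_rot': array([-1.79898077e+02,  4.87548405e-03,  1.64027988e+02]), 'force': array([ 0.03487498, -0.46235591, -0.01160597]), 'wrist_torque': array([ 0.01062035,  0.00140243, -0.0133817 ]), 'grasp_force': 0.0, 'grip_width': 0.08725761371105212}
```

View pics/top0.png

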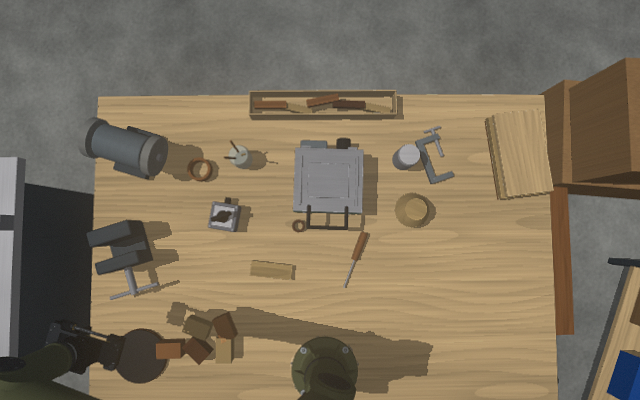

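View pics/scene0.png

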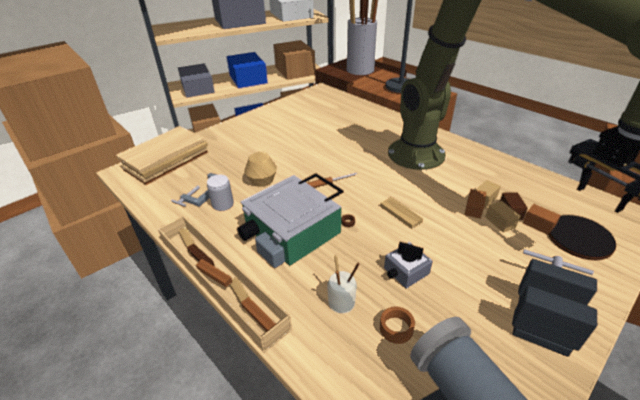

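The top view shows the isolator at about (224,215), the guard plate at (328,180) with its handle bar near row 228 (columns 307–349), the bangle at (299,226) and the jar at (237,155). Next I'll measure these from depth.

```bash
cat > m.py <<'E'
from h import *
for n in ("top","scene"):
    c=env.get_calibration(n); z=np.load(n+"0.npz"); im,d=z["im"],z["d"]; P=cloud(c,d); br=im.max(-1)
    T=np.array(c["T"])
    def rep(name,m):
        Q=P[m]; 
        if len(Q)<5: print(n,name,len(Q)); return
        r=cv2.minAreaRect((Q[:,:2]*1000).astype(np.float32)); e,V=np.linalg.eigh(np.cov(Q[:,:2].T))
        print(n,name,len(Q),"mean",Q.mean(0).round(4),"rect",np.round(r[0]),np.round(r[1]),round(r[2],1),"axis",np.degrees(np.arctan2(V[1,1],V[0,1])).round(1))
    X,Y,Z=P[...,0],P[...,1],P[...,2]; ok=d>0
    reg=ok&(abs(X-.44)<.12)&(abs(Y-.28)<.12)
    rep("isobox",reg&(Z>.045)&(Z<.063)); rep("bar",reg&(Z>.085)&(Z<.11)&(br<90))
    sd=ok&(abs(X-.6)<.22)&(abs(Y)<.2)
    rep("plate",sd&(Z>.09)&(Z<.115)&(br>90)&(X>.4))
    rep("handle",sd&(Z>.085)&(Z<.125)&(br<70)&(X<.5))
    rep("bangle",ok&(abs(X-.41)<.06)&(abs(Y-.08)<.045)&(Z>.012)&(Z<.03))
    print(np.percentile(Z[reg],[5,50,99]))
E
python3 m.py
python3 - <<'E'
import cv2
a=cv2.imread("pics/top0.png")[130:260,190:390];b=cv2.imread("pics/scene0.png")[170:300,240:440]
cv2.imwrite("pics/c1.png",cv2.resize(cv2.vconcat([a,b]),None,fx=2.3,fy=2.3,interpolation=2)[:600])
E
```

```text
top isobox 565 mean [0.5156 0.329  0.0554] rect [517. 333.] [91. 89.] 80.9 axis -170.5
top bar 86 mean [0.5168 0.3309 0.0977] rect [518. 332.] [14. 62.] 21.3 axis 111.8
top plate 4415 mean [ 0.6291 -0.0132  0.1068] rect [611. -13.] [220. 259.] 87.7 axis 85.8
top handle 148 mean [ 0.4797 -0.0124  0.1099] rect [486.  -9.] [127.  28.] 89.8 axis 89.4
top bangle 21 mean [0.4347 0.0944 0.0184] rect [412. 102.] [ 26. 127.] 73.8 axis 165.6
[-0.00408982  0.00089739  0.09809511]
scene isobox 557 mean [0.5303 0.3398 0.0548] rect [519. 332.] [91. 90.] 81.3 axis 119.3
scene bar 147 mean [0.5213 0.3341 0.0945] rect [519. 333.] [13. 60.] 21.4 axis 111.8
scene plate 3745 mean [ 0.6386 -0.0021  0.1064] rect [608. -15.] [225. 271.] 87.7 axis 89.5
scene handle 95 mean [ 0.4849 -0.007   0.1086] rect [488.  -7.] [125.  20.] 88.9 axis 87.7
scene bangle 24 mean [0.4013 0.1012 0.0178] rect [410.  96.] [ 19. 128.] 73.6 axis 164.2
[-0.00242224  0.00082805  0.09810894]
```

View pics/c1.png

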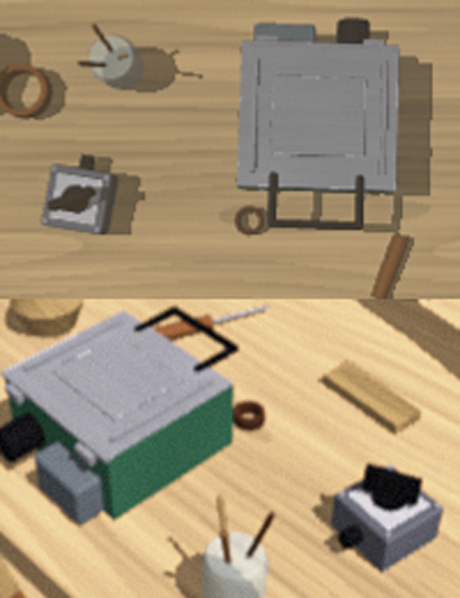

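```bash
cat >> h.py <<'E'
from scipy.spatial.transform import Rotation as R, Slerp
def plan(p1,rpy,n,p0=None,r0=None):
    o=env.get_obs(); p0=o["tool_pos"] if p0 is None else np.array(p0)
    a=R.from_euler("xyz",o["tool_rot"] if r0 is None else r0,degrees=True); b=R.from_euler("xyz",rpy,degrees=True)
    S=Slerp([0,1],R.concatenate([a,b]))
    for i in range(n):
        Ri=S(i/n); d=Ri.inv().apply((np.array(p1)-p0)/n)*1000; w=(Ri.inv()*S((i+1)/n)).as_rotvec()
        print(np.round(d,1).tolist(),np.round(w,3).tolist())
E
python3 -c "
from h import *
plan([.518,.3325,.20],[180,0,111.8],14)"
```

```text
[-29.0, -13.4, 3.1] [-0.0, 0.0, 0.065]
[-29.8, -11.5, 3.1] [-0.0, 0.0, 0.065]
[-30.5, -9.5, 3.1] [-0.0, 0.0, 0.065]
[-31.1, -7.5, 3.1] [-0.0, 0.0, 0.065]
[-31.5, -5.4, 3.1] [-0.0, 0.0, 0.065]
[-31.8, -3.4, 3.1] [-0.0, 0.0, 0.065]
[-31.9, -1.3, 3.1] [-0.0, 0.0, 0.065]
[-32.0, 0.8, 3.1] [-0.0, 0.0, 0.065]
[-31.8, 2.8, 3.1] [-0.0, 0.0, 0.065]
[-31.6, 4.9, 3.1] [-0.0, 0.0, 0.065]
[-31.2, 7.0, 3.1] [-0.0, 0.0, 0.065]
[-30.7, 9.0, 3.1] [-0.0, 0.0, 0.065]
[-30.0, 10.9, 3.1] [-0.0, 0.0, 0.065]
[-29.3, 12.9, 3.1] [-0.0, 0.0, 0.065]
```

Call:
{"fn": "drive_tool", "kwargs": {"moves": [[[-29,-13.4,3],[0,0,0.065],0],[[-29.8,-11.5,3],[0,0,0.065],0],[[-30.5,-9.5,3],[0,0,0.065],0],[[-31,-7.5,3],[0,0,0.065],0],[[-31.5,-5.4,3],[0,0,0.065],0],[[-31.8,-3.4,3],[0,0,0.065],0],[[-32,-1.3,3],[0,0,0.065],0],[[-32,0.8,3],[0,0,0.065],0],[[-31.8,2.8,3],[0,0,0.065],0],[[-31.6,5,3],[0,0,0.065],0],[[-31.2,7,3],[0,0,0.065],0],[[-30.7,9,3],[0,0,0.065],0]], "newtons": 30}}

```text
time_s: 1.1
tool_pos: [0.4706, 0.3736, 0.2081]
tool_rot: [-180.0, 0.0, 119.2]
force: [-0.1, 0.7, -0.7]
grip_width: 0.0869
grasp_force: 0.0
```

Call:
{"fn": "drive_tool", "kwargs": {"moves": [[[-30,11,3],[0,0,0.065],0],[[-29.3,13,3],[0,0,0.065],0],[[0,0,0],[0,0,0],0],[[0,0,0],[0,0,0],0],[[0,0,0],[0,0,0],0]]}}

```text
time_s: 1.52
tool_pos: [0.5179, 0.3337, 0.2021]
tool_rot: [-179.9, -0.0, 111.9]
force: [0.1, 0.3, -0.2]
grip_width: 0.0871
grasp_force: 0.0
```

Run:
```python
from h import *
o=env.get_obs(); c=env.get_calibration("wrist"); im,d=env.read_camera("wrist"); cv2.imwrite("pics/w1.png",im)
print(o["tool_pos"],o["tool_rot"],o["qpos"],o["time_s"])
P=cloud(c,d); X,Y,Z=P[...,0],P[...,1],P[...,2]; reg=(d>0)&(abs(X-.518)<.06)&(abs(Y-.3325)<.06)
for nm,m in (("bar",reg&(Z>.09)&(Z<.105)),("box",reg&(Z>.048)&(Z<.062))):
    Q=P[m]; print(nm,len(Q),cv2.minAreaRect((Q[:,:2]*1000).astype(np.float32)) if len(Q)>5 else "", Q[:,2].mean())
```

```text
[0.51794679 0.33370728 0.20205973] [-1.79935618e+02 -3.01181523e-02  1.11914383e+02] [-48.52806896  15.74273362  15.99619207  92.09619608  -4.53183012
  72.85014084  -9.84523188] 1.5167
bar 1126 ((515.1868896484375, 332.78167724609375), (13.47188663482666, 63.56318664550781), 22.069761276245117) 0.09823713297375404
box 5685 ((515.5284423828125, 332.3809814453125), (90.30204772949219, 90.31498718261719), 79.96574401855469) 0.05523688611027682
```

View pics/w1.png

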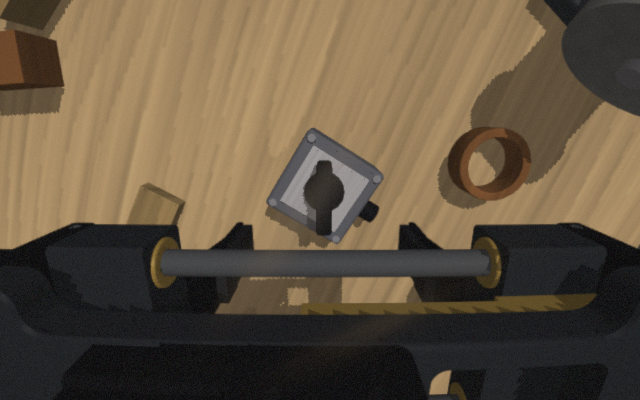

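The wrist view shows the isolator with its bar vertical at (323,195), so it lines up with the fingers. Descending to grip it.

Call:
{"fn": "drive_tool", "kwargs": {"moves": [[[0,-2.2,15],[0,0,0],0],[[0,0,20],[0,0,0],0],[[0,0,20],[0,0,0],0],[[0,0,20],[0,0,0],0],[[0,0,18],[0,0,0],0],[[0,0,12],[0,0,0],0],[[0,0,4],[0,0,0],0],[[0,0,0],[0,0,0],0],[[0,0,0],[0,0,0],0.6],[[0,0,0],[0,0,0],1],[[0,0,0],[0,0,0],1],[[0,0,0],[0,0,0],1]], "newtons": 30}}

```text
time_s: 2.57
tool_pos: [0.517, 0.333, 0.0946]
tool_rot: [179.9, -0.0, 111.9]
force: [0.2, -1.0, 0.8]
grip_width: 0.0678
grasp_force: 0.0
```

Call:
{"fn": "drive_tool", "kwargs": {"moves": [[[0,0,0],[0,0,0],1],[[0,0,0],[0,0,0],1],[[0,0,0],[0,0,0],1],[[0,0,0],[0,0,0],1],[[0,0,0],[0,0,0],1]]}}

```text
time_s: 2.98
tool_pos: [0.5165, 0.3326, 0.0936]
tool_rot: [180.0, -0.0, 111.9]
force: [-0.1, 0.3, -0.4]
grip_width: 0.0351
grasp_force: 0.0
```

Call:
{"fn": "drive_tool", "kwargs": {"moves": [[[0,0,0],[0,0,0],1],[[0,0,0],[0,0,0],1],[[0,0,0],[0,0,0],1],[[0,0,0],[0,0,0],1],[[0,0,0],[0,0,0],1],[[0,0,0],[0,0,0],1]]}}

```text
time_s: 3.48
tool_pos: [0.5166, 0.3326, 0.0936]
tool_rot: [180.0, -0.0, 111.9]
force: [0.4, 0.5, -0.5]
grip_width: 0.0137
grasp_force: 30.0
```

Call:
{"fn": "drive_tool", "kwargs": {"moves": [[[0,0,0],[0,0,-0.09],1],[[0,0,0],[0,0,-0.09],1],[[0,0,0],[0,0,-0.09],1],[[0,0,0],[0,0,-0.09],1],[[0,0,0],[0,0,-0.09],1],[[0,0,0],[0,0,-0.09],1],[[0,0,0],[0,0,-0.09],1],[[0,0,0],[0,0,-0.09],1],[[0,0,0],[0,0,-0.09],1],[[0,0,0],[0,0,-0.09],1],[[0,0,0],[0,0,-0.09],1],[[0,0,0],[0,0,-0.07],1]]}}

```text
time_s: 4.48
tool_pos: [0.5166, 0.3325, 0.0935]
tool_rot: [180.0, -0.0, 172.8]
force: [1.9, -0.6, -0.6]
grip_width: 0.0141
grasp_force: 30.0
```

Call:
{"fn": "drive_tool", "kwargs": {"moves": [[[0,0,0],[0,0,0],1],[[0,0,0],[0,0,0],1],[[0,0,0],[0,0,0],1],[[0,0,0],[0,0,0],1]]}}

```text
time_s: 4.82
tool_pos: [0.5166, 0.3325, 0.0936]
tool_rot: [180.0, 0.0, 172.5]
force: [0.7, 0.9, -1.3]
grip_width: 0.0143
grasp_force: 30.0
```

```bash
python3 -c "
from h import *
o=env.get_obs();print(o['wrist_torque'],o['force'],o['tool_rot'],o['qpos'])"
```

```text
[ 0.08384634 -0.01678978 -0.64054702] [ 0.73462788  0.91398098 -1.32023673] [1.79991246e+02 3.47279845e-03 1.72519419e+02] [-39.90473928  20.5239398    5.63340178  98.45413954  -2.25722031
  61.12319345  48.98280915]
```

Torque has built up against the off stop. Releasing and rising.

Call:
{"fn": "drive_tool", "kwargs": {"moves": [[[0,0,0],[0,0,0.02],0],[[0,0,0],[0,0,0],0],[[0,0,0],[0,0,0],0],[[0,0,0],[0,0,0],0],[[0,0,0],[0,0,0],0],[[0,0,0],[0,0,0],0],[[0,0,-15],[0,0,0],0],[[0,0,-25],[0,0,0],0],[[0,0,-35],[0,0,0],0],[[0,0,-35],[0,0,0],0],[[0,0,-30],[0,0,0],0],[[0,0,0],[0,0,0],0]]}}

```text
time_s: 5.82
tool_pos: [0.5195, 0.3344, 0.2415]
tool_rot: [179.5, 0.5, 171.5]
force: [0.9, -0.3, 0.4]
grip_width: 0.0833
grasp_force: 0.0
```

Run:
```python
from h import *
o=env.get_obs(); c=env.get_calibration("wrist"); im,d=env.read_camera("wrist")
print(o["tool_pos"],o["tool_rot"],o["time_s"])
P=cloud(c,d); X,Y,Z=P[...,0],P[...,1],P[...,2]; reg=(d>0)&(abs(X-.517)<.06)&(abs(Y-.3325)<.06)
for nm,m in (("bar",reg&(Z>.09)&(Z<.105)),("box",reg&(Z>.048)&(Z<.062))):
    Q=P[m]; print(nm,len(Q),cv2.minAreaRect((Q[:,:2]*1000).astype(np.float32)) if len(Q)>5 else "")
plan([.49,-.01,.25],[180,0,87.7],14)
```

```text
[0.51945703 0.33442418 0.24151493] [179.49852062   0.50789773 171.47139021] 5.8167
bar 869 ((515.138671875, 332.6191101074219), (13.934969902038574, 63.67635726928711), 80.72083282470703)
box 4641 ((515.6427612304688, 332.48236083984375), (90.29874420166016, 90.7458267211914), 79.8716812133789)
[-1.6, -24.6, -1.0] [0.001, 0.0, 0.104]
[-4.2, -24.3, -1.0] [0.001, 0.0, 0.104]
[-6.7, -23.7, -0.9] [0.001, 0.0, 0.104]
[-9.1, -22.9, -0.9] [0.001, 0.0, 0.104]
[-11.5, -21.8, -0.9] [0.001, 0.0, 0.104]
[-13.7, -20.5, -0.9] [0.001, 0.0, 0.104]
[-15.7, -19.0, -0.9] [0.001, 0.0, 0.104]
[-17.6, -17.2, -0.9] [0.001, 0.0, 0.104]
[-19.3, -15.3, -0.9] [0.001, 0.0, 0.104]
[-20.8, -13.2, -0.9] [0.001, 0.0, 0.104]
[-22.1, -10.9, -0.9] [0.001, 0.0, 0.104]
[-23.1, -8.6, -0.9] [0.001, 0.0, 0.104]
[-23.9, -6.1, -0.8] [0.001, 0.0, 0.104]
[-24.4, -3.6, -0.8] [0.001, 0.0, 0.104]
```

The handle is within about 1° of the box axis, so it is off. Moving to the guard handle.

Call:
{"fn": "drive_tool", "kwargs": {"moves": [[[-1.6,-24.6,-1],[0,0,0.104],0],[[-4.2,-24.3,-1],[0,0,0.104],0],[[-6.7,-23.7,-1],[0,0,0.104],0],[[-9.1,-22.9,-1],[0,0,0.104],0],[[-11.5,-21.8,-1],[0,0,0.104],0],[[-13.7,-20.5,-1],[0,0,0.104],0],[[-15.7,-19,-1],[0,0,0.104],0],[[-17.6,-17.2,-1],[0,0,0.104],0],[[-19.3,-15.3,-1],[0,0,0.104],0],[[-20.8,-13.2,-1],[0,0,0.104],0],[[-22,-11,-1],[0,0,0.104],0],[[-23,-8.6,-1],[0,0,0.104],0]]}}

```text
time_s: 6.87
tool_pos: [0.4917, 0.0367, 0.2444]
tool_rot: [-179.9, 0.0, 99.7]
force: [0.4, 0.8, -0.3]
grip_width: 0.0871
grasp_force: 0.0
```

Call:
{"fn": "drive_tool", "kwargs": {"moves": [[[-24,-6,-1],[0,0,0.104],0],[[-24.4,-3.6,-1],[0,0,0.104],0],[[0,0,0],[0,0,0],0],[[0,0,0],[0,0,0],0],[[0,0,0],[0,0,0],0]]}}

```text
time_s: 7.28
tool_pos: [0.4885, -0.0106, 0.2468]
tool_rot: [-179.9, -0.0, 88.1]
force: [0.3, 0.3, -0.6]
grip_width: 0.0869
grasp_force: 0.0
```

Run:
```python
from h import *
o=env.get_obs(); c=env.get_calibration("wrist"); im,d=env.read_camera("wrist"); cv2.imwrite("pics/w2.png",im)
print(o["tool_pos"],o["tool_rot"],o["qpos"],o["time_s"])
P=cloud(c,d); X,Y,Z=P[...,0],P[...,1],P[...,2]; reg=(d>0)&(abs(X-.53)<.1)&(abs(Y+.012)<.12)&(Z>.09)&(Z<.125)
Q=P[reg]; print(len(Q),np.histogram(Q[:,0],np.arange(.46,.56,.006)))
b=Q[(Q[:,0]<.495)]
print(cv2.minAreaRect((b[:,:2]*1000).astype(np.float32)),b.mean(0))
for y in (-.04,-.025,-.01,.005,.02):
    s=b[abs(b[:,1]-y)<.005]; print(y,s[:,0].min(),s[:,0].max(),s[:,2].max())
```

```text
[ 0.48854703 -0.01060484  0.2467704 ] [-1.79929316e+02 -2.27141591e-02  8.81329812e+01] [-25.79795108  -2.15406093  23.50756853 105.88733995   0.85608503
  76.15843483  -4.37803562] 7.2833
21322 (array([   0,  174,  766,  645,  146,  135,  151,  137,  148,  138,  298,
       1078, 1163, 1163, 1138, 1160]), array([0.46 , 0.466, 0.472, 0.478, 0.484, 0.49 , 0.496, 0.502, 0.508,
       0.514, 0.52 , 0.526, 0.532, 0.538, 0.544, 0.55 , 0.556]))
((483.4423828125, -7.585212707519531), (128.63446044921875, 25.949676513671875), 87.94454956054688) [ 0.47858648 -0.00432684  0.10954404]
-0.04 0.46947045125973247 0.480973569385351 0.1124050387885433
-0.025 0.4702311554418095 0.48152959916875326 0.11282869090302927
-0.01 0.47086905065803153 0.48209926103231676 0.11220423604758817
0.005 0.47161918870887726 0.48265111139355127 0.11231830680201327
0.02 0.4723623987384989 0.4831959770765251 0.11210448902151876
```

View pics/w2.png

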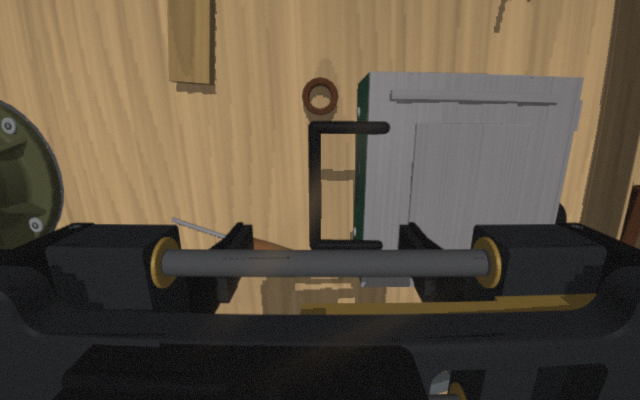

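The wrist view shows the bar vertical at column 315 (rows 125–245), the plate edge at column 360 and the bangle at (320,96), clear of the fingers. I'll descend with the jaws half closed.

Call:
{"fn": "drive_tool", "kwargs": {"moves": [[[1,-6,10],[0,0,0.014],0.48],[[1.2,-5.6,10],[0,0,0],0.48],[[0,0,10],[0,0,0],0.48],[[0,0,10],[0,0,0],0.48],[[0,0,10],[0,0,0],0.48],[[0,0,10],[0,0,0],0.48],[[0,0,10],[0,0,0],0.48],[[0,0,0],[0,0,0],0.48],[[0,0,0],[0,0,0],0.48],[[0,0,0],[0,0,0],0.48]], "newtons": 20}}

```text
time_s: 8.17
tool_pos: [0.4778, -0.0087, 0.1778]
tool_rot: [180.0, -0.0, 87.2]
force: [-0.6, 0.7, 0.5]
grip_width: 0.0456
grasp_force: 0.0
```

Call:
{"fn": "drive_tool", "kwargs": {"moves": [[[0,0,15],[0,0,0],0.48],[[0,0,15],[0,0,0],0.48],[[0,0,15],[0,0,0],0.48],[[0,0,15],[0,0,0],0.48],[[0,0,9],[0,0,0],0.48],[[0,0,0],[0,0,0],0.48],[[0,0,0],[0,0,0],0.48],[[0,0,0],[0,0,0],0.48]]}}

```text
time_s: 8.83
tool_pos: [0.4783, -0.0086, 0.1096]
tool_rot: [179.9, -0.0, 87.2]
force: [-0.2, -0.4, 0.3]
grip_width: 0.045
grasp_force: 0.0
```

Call:
{"fn": "drive_tool", "kwargs": {"moves": [[[0,0,0],[0,0,0],1],[[0,0,0],[0,0,0],1],[[0,0,0],[0,0,0],1],[[0,0,0],[0,0,0],1],[[0,0,0],[0,0,0],1],[[0,0,0],[0,0,0],1],[[0,0,0],[0,0,0],1],[[0,0,0],[0,0,0],1],[[0,0,0],[0,0,0],1],[[0,0,0],[0,0,0],1]]}}

```text
time_s: 9.67
tool_pos: [0.4775, -0.0086, 0.1086]
tool_rot: [180.0, -0.0, 87.3]
force: [0.7, -0.4, 0.3]
grip_width: 0.0115
grasp_force: 20.0
```

Run:
```python
from h import *
o=env.get_obs(); print(o["tool_pos"],o["tool_rot"],o["force"],o["grip_width"],o["grasp_force"])
t=np.radians(np.linspace(0.69,45.69,25)); x=-250*np.cos(t); z=250*np.sin(t)
for i in range(24): print(i,round(x[i+1]-x[i],1),round(-(z[i+1]-z[i]),1))
```

```text
[ 0.47747927 -0.00860837  0.1085669 ] [ 1.79997119e+02 -2.56681896e-03  8.72552013e+01] [ 0.74772426 -0.40203087  0.26943716] 0.011461788639918214 19.998058676719666
0 0.2 -8.2
1 0.5 -8.2
2 0.8 -8.1
3 1.0 -8.1
4 1.3 -8.1
5 1.6 -8.0
6 1.8 -8.0
7 2.1 -7.9
8 2.3 -7.8
9 2.6 -7.8
10 2.8 -7.7
11 3.1 -7.6
12 3.3 -7.5
13 3.6 -7.4
14 3.8 -7.2
15 4.1 -7.1
16 4.3 -7.0
17 4.5 -6.8
18 4.7 -6.7
19 5.0 -6.5
20 5.2 -6.3
21 5.4 -6.2
22 5.6 -6.0
23 5.8 -5.8
```

Call:
{"fn": "drive_tool", "kwargs": {"moves": [[[0,0.2,-8.2],[0,0,0],1],[[0,0.5,-8.2],[0,0,0],1],[[0,0.8,-8.1],[0,0,0],1],[[0,1,-8.1],[0,0,0],1],[[0,1.3,-8.1],[0,0,0],1],[[0,1.6,-8],[0,0,0],1],[[0,1.8,-8],[0,0,0],1],[[0,2.1,-7.9],[0,0,0],1],[[0,0,0],[0,0,0],1],[[0,0,0],[0,0,0],1]]}}

```text
time_s: 10.5
tool_pos: [0.4862, -0.009, 0.1732]
tool_rot: [-179.9, -0.0, 87.3]
force: [-1.6, 1.3, -2.9]
grip_width: 0.0113
grasp_force: 20.0
```

Call:
{"fn": "drive_tool", "kwargs": {"moves": [[[0,2.3,-7.8],[0,0,0],1],[[0,2.6,-7.8],[0,0,0],1],[[0,2.8,-7.7],[0,0,0],1],[[0,3.1,-7.6],[0,0,0],1],[[0,3.3,-7.5],[0,0,0],1],[[0,3.6,-7.4],[0,0,0],1],[[0,3.8,-7.2],[0,0,0],1],[[0,4.1,-7.1],[0,0,0],1],[[0,0,0],[0,0,0],1],[[0,0,0],[0,0,0],1]]}}

```text
time_s: 11.33
tool_pos: [0.511, -0.0099, 0.2342]
tool_rot: [-179.8, -0.0, 87.3]
force: [-9.2, 2.2, 0.4]
grip_width: 0.0113
grasp_force: 20.0
```

Call:
{"fn": "drive_tool", "kwargs": {"moves": [[[0,3.4,-7],[0,0,0],1],[[0,4,-6.8],[0,0,0],1],[[0,4.3,-6.7],[0,0,0],1],[[0,4.7,-6.5],[0,0,0],1],[[0,5,-6.3],[0,0,0],1],[[0,5.2,-6.2],[0,0,0],1],[[0,5.4,-6],[0,0,0],1],[[0,5.6,-5.8],[0,0,0],1],[[0,0,0],[0,0,0],1],[[0,0,0],[0,0,0],1],[[0,0,0],[0,0,0],1],[[0,0,0],[0,0,0],1]]}}

```text
time_s: 12.33
tool_pos: [0.5493, -0.0114, 0.2862]
tool_rot: [-179.9, -0.1, 87.3]
force: [-7.6, 2.2, 1.9]
grip_width: 0.0115
grasp_force: 20.0
```

Run:
```python
from h import *
o=env.get_obs(); print(o["tool_pos"],o["tool_rot"],o["force"],o["joint_velocities"].round(2),o["grip_width"],o["grasp_force"])
for n in ("scene","top"):
    c=env.get_calibration(n); im,d=env.read_camera(n); cv2.imwrite(f"pics/{n}1.png",im)
    P=cloud(c,d); hsv=cv2.cvtColor(im,cv2.COLOR_BGR2HSV)
    X,Y,Z=P[...,0],P[...,1],P[...,2]
    m=(d>0)&(X>.5)&(X<.74)&(abs(Y+.017)<.11)&(Z>.125)&(Z<.27)&(hsv[...,1]<60)&(hsv[...,2]>60)
    u=X*np.cos(np.radians(-2.7))+Y*np.sin(np.radians(-2.7))
    Q=np.stack([u[m],Z[m]],1); Q=Q[abs(Q[:,1]-(.103+(.727-Q[:,0])))<.03]
    l=cv2.fitLine(Q.astype(np.float32),cv2.DIST_HUBER,0,.01,.01).ravel(); print(n,len(Q),l,np.degrees(np.arctan2(-l[1],l[0])), "x at z=.105", l[2]+(.105-l[3])*l[0]/l[1])
```

```text
[ 0.54927297 -0.01140555  0.28621642] [-1.79916816e+02 -7.44154974e-02  8.72919395e+01] [-7.59844776  2.15808151  1.94860184] [ 0.07 -0.06 -0.04  0.08 -0.04 -0.1   0.07] 0.011493833641953407 19.986885488033295
scene 3617 [ 0.7299081  -0.6835453   0.67199814  0.16403484] 43.121307 x at z=.105 0.73503715
top 1036 [ 0.72841626 -0.6851348   0.6583837   0.17533886] 43.246212 x at z=.105 0.73316604
```

View pics/scene1.png

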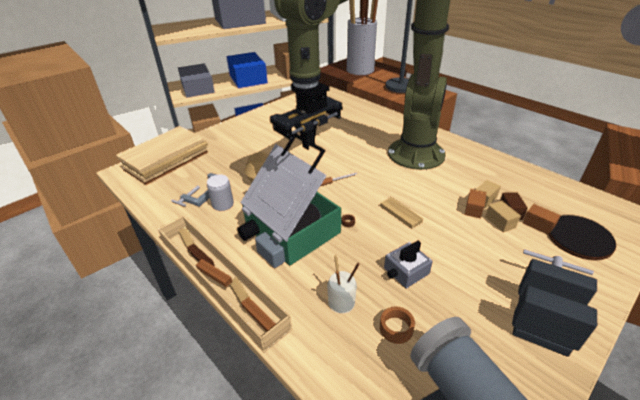

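The scene view shows the guard open, with the gripper on its bar at about (310,150); the isolator bar is off and the bystanders are unmoved. The fitted plate angle is about 43°, so I'll nudge it by 1° and hold.

Call:
{"fn": "drive_tool", "kwargs": {"moves": [[[0,1,-1.5],[0,0,0],1],[[0,1,-1.5],[0,0,0],1],[[0,0,0],[0,0,0],1],[[0,0,0],[0,0,0],1],[[0,0,0],[0,0,0],1],[[0,0,0],[0,0,0],1],[[0,0,0],[0,0,0],1],[[0,0,0],[0,0,0],1],[[0,0,0],[0,0,0],1],[[0,0,0],[0,0,0],1],[[0,0,0],[0,0,0],1],[[0,0,0],[0,0,0],1]]}}

```text
time_s: 13.43
tool_pos: [0.5517, -0.0115, 0.2888]
tool_rot: [-180.0, -0.1, 87.3]
force: [-5.7, 1.8, 0.1]
grip_width: 0.011
grasp_force: 20.0
```

Run:
```python
from h import *
for n in ("scene","top"):
    c=env.get_calibration(n); im,d=env.read_camera(n)
    P=cloud(c,d); hsv=cv2.cvtColor(im,cv2.COLOR_BGR2HSV)
    X,Y,Z=P[...,0],P[...,1],P[...,2]
    m=(d>0)&(X>.5)&(X<.74)&(abs(Y+.017)<.11)&(Z>.125)&(Z<.27)&(hsv[...,1]<60)&(hsv[...,2]>60)
    u=X*np.cos(np.radians(-2.7))+Y*np.sin(np.radians(-2.7))
    Q=np.stack([u[m],Z[m]],1); Q=Q[abs(Q[:,1]-(.106+(.733-Q[:,0])))<.02]
    l=cv2.fitLine(Q.astype(np.float32),cv2.DIST_HUBER,0,.01,.01).ravel(); print(n,len(Q),np.degrees(np.arctan2(-l[1],l[0])))
o=env.get_obs(); print(o["tool_pos"],o["force"],o["grasp_force"],o["time_s"])
```

```text
scene 3589 43.864567
top 963 44.093567
[ 0.55173672 -0.01147942  0.2887999 ] [-5.56144034  2.79347971 -0.34605762] 19.98512238264084 13.5333
```

Steady at about 44°, so I'm handing in.

```bash
python3 -c "
from h import *
print(env.sign_off())"
```

```text
the job is handed in; nothing more can be done
None
```

I turned the isolator to its off stop with the guard shut, then raised the guard and handed the job in at 13.5 s, with the gripper still holding it steady at about 44° (camera estimate); the judge's result was not shown.

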